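# Turn a sample bottle over and stand it on its cap in the row

### The arm

A 6-joint arm with a two-finger parallel gripper is mounted at the origin on the work surface. World frame = base frame: x ahead of the robot, y to its left, z up, the work surface at z = 0. Lengths are in m, angles in rad, forces in N, time in s.
With the tool pointing down it reaches from about 0.4 to 0.825 m from the base axis. Payload 7 kg.
Tool frame: the origin (TCP) lies between the finger pads; the fingertips stand 11 mm ahead of it and the grasp point (between the pads) lies 8 mm behind it (arm.tips_ahead is the distance from the TCP to the fingertips, in m); z points along the fingers, x is the direction in which the jaws open and shut, and the axes are right-handed (so a half turn about z gives the same grasp; the last joint's range is limited). The gripper opens to 88 mm and grips with 3 to 60 N. Pads are 19 mm wide; open, the fingers measure 130 mm over their backs; the gripper's body (78 mm by 193 mm) begins 47 mm behind the grasp point.
Start: joints at [1.398, 0.359, 0.012, 0, -1.224, -0.288], TCP at [0.3, 0.605, 0.238] pointing down, gripper open.
Joint ranges: [-3.07, 3.07], [-1.43, 2.12], [-1.02, 1.25], [-3.03, 1.67], [-3.05, -0], [-3.03, 3.03]. Speed limits (rad/s): [2.39, 2.39, 3.01, 3.14, 3.14, 3.14].

### API

Orientations are given as [roll, pitch, yaw] about the fixed x, y, z axes, in that order (R = Rz(yaw) Ry(pitch) Rx(roll)).
In Python, from station import arm, optics, finder gives the robot as it stands. The module is installed in compiled form; this text tells all that it offers.
- The arm moves only by the tool apply_moves, never from a script. Its argument "increments" is one flat list of numbers, 6 for each row, row after row: the shift along the world's x, y, z in m, then the turn, a rotation vector about the world's x, y, z in rad. In form: [tx, ty, tz, rx, ry, rz, tx, ty, tz, rx, ry, rz, ...]. A call has 1 to 20 rows; each row shifts and turns the pose as measured when the row begins; what a row does not reach is not made up. A row lasts 1/12 s, in which the tool goes at most 41.7 mm and 7.16 degrees, less where a joint would pass 70% of its speed; a pose out of reach is approached as far as the arm can. A call with a gripper value outside its range is refused whole. "hand" is the closure, from 0 (fully open) to 1 (shut), set as the call begins (left out, the last holds). The fingers move at their own pace and stop on an object; "force" is the grip in N (left out, the last holds). Time passes only in rows, so rows that do not move let the fingers close. It gives the time, the measured TCP pose, the force and the opening at its end, in the units of the state.
- arm.get_state(): the state, without advancing time (a new reading comes with each control period).
- optics.grab_frame(name): name is "scene" or "top" or "wrist"; returns the picture (400x640x3 uint8, red, green, blue); there is no depth.
- optics.camera_model(name): a dict with "fx", "fy", "cx", "cy" (pixels), "world_to_cam" (4x4, takes a point from world to camera coordinates); the wrist camera has in their place "T_tool_cam" (4x4, takes a point from camera to tool coordinates, whose origin is the TCP and whose axes are the tool frame's). Camera axes: x right, y up, looking along -z (the intrinsics and any distortion apply to the point x, -y, -z); pixel columns grow to the right and rows downward; lengths in m; the calibration is good to about 2 mm. The wrist camera is an equidistant fisheye: a pixel r from the principal point sees the ray r / f radians off the axis. A picture is of the moment at which its call begins: read the wrist's pose just before it. camera_model takes no time and is no camera call.
- arm.job_done(): hands the job in, once; it reports no verdict.
Trained networks look in the newest picture that a camera, given by its name, has taken for a name from the list of things; names that differ only in an ending like _2 or _b are one class to them, and where a whole thing is asked for, a point or a joint stands for the part that bears it (a point fixed in the world has none). Each returns a list of dicts, best first, with "conf" (0 to 1); they miss things now and then, are a little off and sometimes report something else, mostly with a low value. They report only what shows in the picture. A call takes as long as a camera call. They do not tell look-alikes from the thing itself.
- finder.find_in(camera, name): "box" ([left, top, right, bottom] in pixels, round what is visible of it).
- finder.landmark_of(camera, name): "point" ([column, row] in pixels: a listed point, or the origin of a listed thing).
The state is a dict: "t": time; "q": joint angles; "qd": joint speeds; "joint_efforts": joint torques, N m; "eef_pos": TCP position; "ee_rot": TCP orientation; "force": force on the tool from outside, world axes, zero at the start; "moment": the same for the moment, N m; "width": finger opening in m.
Only numpy, scipy, OpenCV 4.12 (cv2) and the standard library are available. Lean on these libraries where they do the work, as an engineer would, in place of code of your own. Each camera call takes 0.05 s, during which the arm holds its last target. There are 200 camera calls.

### The job

One square sample bottle still stands cap-up on the desk. Lay it on its side and let go of it, then take it afresh and stand it upside down on its cap on the black mat, midway between the two smaller upside-down bottles, in line with them and squared up to them. Do not drop it or let it topple, and do not push over or shift the small bottles or the other things on the desk.

Things in the scene. Friction and masses are not known exactly. Their poses are not given: they have to be found in the camera images.
- bottle: the bottle to turn: white plastic, 52 mm square, flat side walls over its lowest 70 mm, a 6 mm shoulder, then a round black cap, 40 mm diameter, 22 mm high; 98 mm in all, about 0.2 kg. Origin at the centre of its base (end away from the cap), z from base to cap (up at first), x, y square to its walls. Starts alone on the desk (z = 0), any yaw. Gripped on two opposite walls.
- bottle_mid (a point): a point on the bottle's axis, 42 mm from its base: about its centre of mass, and where the hand may take it
- small_a: one of two smaller bottles of the same make, loose, standing upside down on its cap on the mat: 44 mm square, 76 mm high, cap 36 mm diameter by 18 mm at the bottom. Origin at the centre of its underside (the cap's face), z up, y along the row towards small_b, x square to the row, both square to its side walls
- small_b: the other smaller bottle, same size, also upside down, origin at the centre of its underside. It stands 200 mm from small_a (centre to centre), squared up to it; the bottle belongs midway, 100 mm from each
- mat: thin black rubber mat fixed to the desk, 110 x 320 mm, 3 mm thick (top at z = 0.003), under the row of small bottles; origin at the centre of its underside, y along its length, which is the row's direction; the row lies within some 20 mm of its middle
- tape: bystander: roll of tape lying flat, 64 mm outside diameter, 18 mm high, 140 to 160 mm from the bottle on the robot's side; origin at the centre of its underside
- weight: bystander: small brass chart weight, 44 mm diameter, 36 mm high, near the middle of the desk; origin at the centre of its underside
- mouse: bystander: black computer mouse, 100 x 58 x 32 mm; origin at the centre of its underside
- pencil: bystander: yellow pencil lying on the desk, 150 mm long, 8 mm thick; origin under its middle
- radio: bystander: black handheld radio standing upright, 36 x 58 mm, 245 mm high with its aerial; origin at the centre of its underside
- mug: bystander: white mug, 80 mm diameter, 90 mm high; origin at the centre of its underside
Things that resemble listed ones, but are neither listed nor needed, are in the scene too. What is shaped like the small_b but green or yellow is not meant.

How it is judged:
On the way, in this order (a step that is already met when the one before it is completed fails the run):
1. the bottle is held clear of the desk (base more than 20 mm up) (height (world z) of bottle above 0.02 m and contact force between the fingers and bottle above 0.5 N and contact force between table and bottle below 0.05 N), for 0.1 s.
2. the bottle lies at rest on its side on the desk, let go (angle between bottle's own z axis and vertical between 1.35 and 1.8 rad and height (world z) of bottle_mid below 0.035 m and contact force between each of the arm, the fingers and bottle below 0.05 N and linear speed of bottle below 0.03 m/s), for 0.2 s.
At the end, for the whole second after the job is handed in: The bottle rests, let go, on its cap on the mat, upright within 0.08 rad, at most 110 mm from each small bottle's centre (200 mm apart), within 10 mm of their line, walls squared to theirs within 0.17 rad; the small bottles stand upright within 10 mm of where they were (angle between bottle's own z axis and vertical above 3.06 rad and height (world z) of bottle between 0.097 and 0.105 m and horizontal distance between bottle_mid and small_a below 0.11 m and horizontal distance between bottle_mid and small_b below 0.11 m and x of bottle_mid in the frame of small_a between -0.01 and 0.01 m and (angle between the x axis of bottle and the x axis of small_a, either way round below 0.17 rad or angle between the x axis of bottle and the y axis of small_a, either way round below 0.17 rad) and contact force between the fingers and bottle below 0.05 N and linear speed of bottle below 0.02 m/s and angle between each of small_a, small_b's own z axis and vertical below 0.1 rad and distance of each of small_a, small_b from where it was at the start of the episode below 0.01 m); the robot touches nothing.
It fails at once if the bottle falls or topples out of the hand (moving faster than 0.45 m/s or turning faster than 4 rad/s with no finger on it) (contact force between the fingers and bottle below 0.05 N and (linear speed of bottle above 0.45 m/s or angular speed of bottle above 4 rad/s)).
It fails at once if a small bottle is shifted by more than 10 mm or tipped by more than 0.2 rad (distance of any of small_a, small_b from where it was at the start of the episode above 0.01 m or angle between any of small_a, small_b's own z axis and vertical above 0.2 rad).
It fails at once if another thing on the desk is shifted by more than 30 mm (distance of any of tape, weight, mouse, radio, mug, notebook, pencil from where it was at the start of the episode above 0.03 m).
It also fails if it takes over 72 s, if anything falls off the work surface, if the arm or the gripper's body presses on something with over 40 N, if the wrist force passes 120 N, or if a joint passes its speed limit or range.

## Working session

There is one attempt and no reset: what is moved stays moved. The work goes in short steps, Python scripts to look and compute and a tool call to move; the robot and the scene stay as the last step left them, time stands still between calls to the robot, and variables do not carry over. Pictures are saved under pics/ and viewed, about 8 in all and at most 12, crops included, and the job is handed in when it is done.

Besides the shell and the picture viewer there is one more tool, called after ">>>" as name(argument=value, ...) on one line, values as JSON. apply_moves: Moves the arm, as the interface text tells. Its arguments: {"type":"object","properties":{"increments":{"type":"array"},"hand":{"type":"number"},"force":{"type":"number"}},"required":["increments"]}

```bash
mkdir -p pics; cat > h.py <<'E'
import numpy as np,cv2
from station import arm,optics,finder
from scipy.spatial.transform import Rotation as R
def ray(name,px,st=None):
    m=optics.camera_model(name);u=(px[0]-m['cx'])/m['fx'];v=(px[1]-m['cy'])/m['fy']
    if name=='wrist':
        r=np.hypot(u,v);d=np.array([u/r*np.sin(r),-v/r*np.sin(r),-np.cos(r)]) if r>1e-9 else np.array([0,0,-1.])
        T=np.eye(4);T[:3,:3]=R.from_euler('xyz',st['ee_rot']).as_matrix();T[:3,3]=st['eef_pos'];T=T@np.array(m['T_tool_cam'])
    else:
        d=np.array([u,-v,-1.]);T=np.linalg.inv(np.array(m['world_to_cam']))
    return T[:3,3],T[:3,:3]@d
def atz(name,px,z,st=None):
    o,d=ray(name,px,st);return o+d*(z-o[2])/d[2]
def save(im,n):cv2.imwrite('pics/'+n+'.png',im[:,:,::-1])
E
python3 - <<'E'
from h import *
s=arm.get_state();print({k:np.round(v,3) for k,v in s.items()},arm.tips_ahead)
for c in ['top','scene']:
    im=optics.grab_frame(c);save(im,c)
    m=optics.camera_model(c);print(c,m.keys(),np.linalg.inv(m['world_to_cam'])[:3,3].round(3))
    for n,z in [('bottle',0),('bottle_mid',.042),('small_a',.003),('mat',0),('tape',0),('weight',0),('mouse',0),('pencil',0),('radio',0),('mug',0)]:
        for d in finder.landmark_of(c,n)[:4]:
            print(n,round(d['conf'],2),np.round(d['point']),atz(c,d['point'],z).round(3)[:2])
E
```

```text
{'t': np.float64(0.0), 'q': array([ 1.398,  0.359,  0.011, -0.   , -1.224, -0.288]), 'qd': array([-0.001, -0.001, -0.001, -0.001, -0.001, -0.   ]), 'joint_efforts': array([ 2.0000e-03, -5.8272e+01,  2.9305e+01,  6.9970e+00,  7.0000e-03,
       -0.0000e+00]), 'eef_pos': array([0.3  , 0.604, 0.237]), 'ee_rot': array([-3.141e+00, -2.000e-03, -2.032e+00]), 'force': array([-0.061,  0.32 , -0.114]), 'moment': array([ 0.038,  0.02 , -0.027]), 'width': np.float64(0.088)} 0.011
top dict_keys(['fx', 'fy', 'cx', 'cy', 'world_to_cam']) [0.427 0.007 1.403]
bottle 0.51 [377. 193.] [ 0.553 -0.25 ]
bottle_mid 0.81 [376. 196.] [ 0.538 -0.24 ]
small_a 0.74 [197. 216.] [0.481 0.448]
small_a 0.65 [248. 230.] [0.421 0.256]
small_a 0.53 [231. 201.] [0.536 0.316]
small_a 0.48 [254. 200.] [0.537 0.23 ]
mat 0.88 [251. 200.] [0.54  0.239]
tape 0.58 [364. 233.] [ 0.4   -0.194]
tape 0.31 [319. 237.] [ 0.388 -0.02 ]
weight 0.47 [312. 198.] [0.54  0.006]
mouse 0.69 [305. 156.] [0.705 0.026]
pencil 0.61 [320. 238.] [ 0.385 -0.024]
radio 0.75 [174. 200.] [0.545 0.538]
mug 0.98 [450. 195.] [ 0.538 -0.534]
mug 0.19 [230. 202.] [0.532 0.322]
scene dict_keys(['fx', 'fy', 'cx', 'cy', 'world_to_cam']) [ 1.129 -0.326  0.926]
bottle 0.93 [243. 240.] [ 0.549 -0.241]
bottle_mid 0.92 [244. 228.] [ 0.54 -0.23]
bottle_mid 0.64 [135. 280.] [ 0.555 -0.53 ]
small_a 0.89 [423. 143.] [0.488 0.455]
small_a 0.87 [349. 189.] [0.541 0.121]
small_a 0.74 [426. 193.] [0.67  0.323]
small_a 0.58 [399. 164.] [0.529 0.324]
mat 0.72 [379. 177.] [0.544 0.233]
mat 0.16 [134. 276.] [ 0.513 -0.54 ]
tape 0.83 [244. 198.] [ 0.41  -0.183]
weight 0.69 [315. 206.] [ 0.542 -0.004]
mouse 0.95 [350. 243.] [0.705 0.021]
pencil 0.64 [401. 164.] [0.529 0.333]
pencil 0.43 [289. 171.] [ 0.379 -0.009]
radio 0.56 [350. 240.] [0.697 0.026]
mug 0.89 [137. 276.] [ 0.518 -0.534]
```

```bash
python3 -c "
import cv2,numpy as np
a=cv2.imread('pics/top.png');b=cv2.imread('pics/scene.png')
cv2.imwrite('pics/both.png',cv2.resize(np.vstack([a,b]),None,fx=.75,fy=.75,interpolation=cv2.INTER_AREA))"
```

```text
(no output)
```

View pics/both.png

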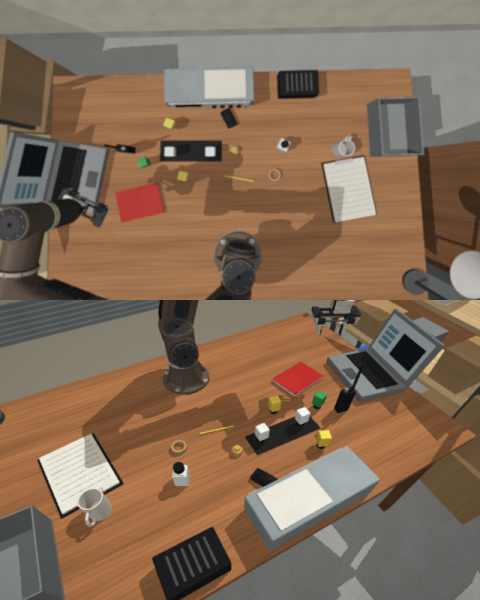

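The top view shows the white small bottles at about (228,202) and (279,202) px on the mat. The target bottle is at about (378,193) px, with the tape on the robot's side. Next I'll look at the mat from above with the wrist camera.

>>> apply_moves(increments=[0,0,0.035,0,0,0,0,0,0.035,0,0,0,0,-0.01,0.03,0,0,0,0.018,-0.034,0,0,0,0.08,0.018,-0.034,0,0,0,0.08,0.018,-0.034,0,0,0,0.08,0.018,-0.034,0,0,0,0.08,0.018,-0.034,0,0,0,0.08,0.018,-0.034,0,0,0,0.06,0.018,-0.034,0,0,0,0,0.018,-0.034,0,0,0,0,0.018,-0.034,0,0,0,0,0.018,-0.034,0,0,0,0,0.018,-0.034,0,0,0,0,0,0,0,0,0,0])

```text
t: 2.35
eef_pos: [0.5008, 0.2027, 0.3414]
ee_rot: [-3.133, -0.001, -1.541]
force: [-0.2, 1.4, -0.2]
width: 0.0875
```

```bash
cat >> h.py <<'E'
def look(n,names):
    s=arm.get_state();im=optics.grab_frame('wrist');save(im,n)
    print(round(s['t'],2),np.round(s['eef_pos'],4),np.round(s['ee_rot'],3),np.round(s['q'],2),s['width'])
    for k,z in names:
        for d in finder.find_in('wrist',k)[:5]:print(k,'box',round(d['conf'],2),np.round(d['box']))
        for d in finder.landmark_of('wrist',k)[:5]:print(k,'lm',round(d['conf'],2),np.round(d['point']),atz('wrist',d['point'],z,s)[:2].round(3))
    return s,im
E
python3 -c "
from h import *
print(optics.camera_model('wrist'))
look('w1',[('small_a',.003),('mat',0)])"
```

```text
{'fx': 309.70691628693146, 'fy': 309.70691628693146, 'cx': 318.9917873155382, 'cy': 206.22464067020687, 'T_tool_cam': array([[ 9.99998648e-01, -1.63418875e-03,  1.81160335e-04,
        -1.29745621e-03],
       [-1.51504537e-03, -9.58642674e-01, -2.84608376e-01,
        -7.77597859e-02],
       [ 6.38771834e-04,  2.84607717e-01, -9.58643854e-01,
        -1.46591979e-01],
       [ 0.00000000e+00,  0.00000000e+00,  0.00000000e+00,
         1.00000000e+00]])}
2.35 [0.5008 0.2027 0.3414] [-3.133e+00 -1.000e-03 -1.541e+00] [ 0.75  0.08 -0.12  0.01 -1.37  0.85] 0.08751002541072828
small_a box 0.96 [137. 166. 182. 204.]
small_a box 0.93 [359. 140. 395. 179.]
small_a box 0.85 [217. 136. 253. 172.]
small_a box 0.85 [263. 210. 296. 254.]
small_a box 0.66 [216.  33. 258.  76.]
small_a lm 0.9 [286. 221.] [0.41  0.256]
small_a lm 0.81 [173. 177.] [0.482 0.455]
small_a lm 0.75 [244. 147.] [0.532 0.324]
small_a lm 0.62 [372. 150.] [0.532 0.121]
small_a lm 0.59 [244.  61.] [0.671 0.327]
mat box 0.8 [207. 109. 406. 186.]
mat lm 0.88 [304. 141.] [0.543 0.229]
```

View pics/w1.png

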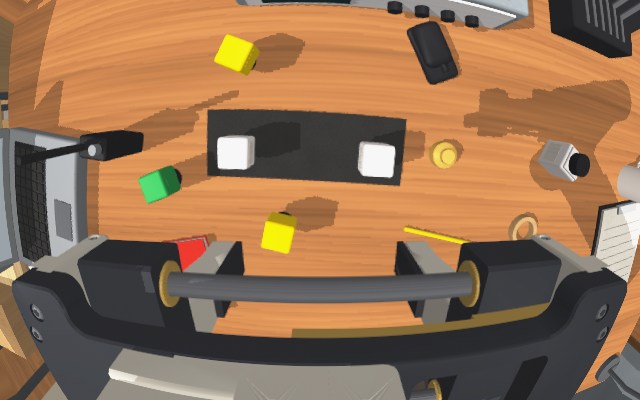

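The wrist view shows the white bottles on the mat at about (235,152) and (377,160) px. The green and yellow ones are look-alikes, and the bottle to turn is at about (563,160) px. Next I'll go above that bottle.

>>> apply_moves(increments=[-0.003,-0.038,0,0,0,0,-0.003,-0.038,0,0,0,0,-0.003,-0.038,0,0,0,0,-0.003,-0.038,0,0,0,0,-0.003,-0.038,0,0,0,0,-0.003,-0.038,0,0,0,0,-0.003,-0.038,0,0,0,0,-0.003,-0.038,0,0,0,0,-0.003,-0.038,0,0,0,0,-0.003,-0.038,0,0,0,0,-0.003,-0.038,0,0,0,0,-0.003,-0.02,0,0,0,0,0,0,0,0,0,0])

```text
t: 3.68
eef_pos: [0.4599, -0.2278, 0.3397]
ee_rot: [-3.133, -0.0, -1.497]
force: [0.2, -0.3, 0.5]
width: 0.0877
```

```bash
python3 -c "
from h import *
s,im=look('w2',[('bottle',0),('bottle_mid',.042),('tape',0)])
w=dict(s);w['eef_pos']=np.array([.5008,.2027,.3414]);w['ee_rot']=np.array([-3.133,-.001,-1.541])
for p in [(208,110),(406,120),(401,185),(208,177)]:print(atz('wrist',p,.003,w)[:2].round(3))
im1=cv2.imread('pics/w1.png');m=(im1.min(2)>200).astype(np.uint8)
n,l,stt,c=cv2.connectedComponentsWithStats(m[100:200])
for i in range(1,n):
  if stt[i,4]>300 and stt[i,0]<400 and stt[i,0]>190:
    ys,xs=np.where(l==i);P=np.array([atz('wrist',(x,y+100),.079,w)[:2] for x,y in zip(xs,ys)],np.float32);print(stt[i],cv2.minAreaRect(P),P.min(0),P.max(0))
cv2.imwrite('pics/w2c.png',cv2.resize(im[40:260,150:490,::-1],None,fx=2,fy=2))
"
```

```text
3.68 [ 0.4599 -0.2278  0.3397] [-3.133 -0.    -1.497] [-0.08  0.03 -0.17 -0.   -1.36  1.72] 0.08770990655106735
bottle box 0.79 [309.  83. 362. 134.]
bottle lm 0.73 [336. 110.] [ 0.553 -0.246]
bottle_mid box 0.97 [308.  85. 361. 140.]
bottle_mid box 0.75 [ 23. 115.  56. 144.]
bottle_mid lm 0.71 [297. 200.] [ 0.416 -0.198]
bottle_mid lm 0.63 [335. 110.] [ 0.552 -0.242]
tape box 0.69 [279. 182. 314. 224.]
tape lm 0.61 [301. 199.] [ 0.406 -0.201]
[0.593 0.386]
[0.584 0.068]
[0.478 0.068]
[0.483 0.388]
[217  38  31  31 907] ((0.5308743119239807, 0.3233240246772766), (0.042940910905599594, 0.04152263328433037), 89.46284484863281) [0.5102361  0.30176273] [0.55180687 0.34479296]
[ 360   44   35   33 1006] ((0.5261706113815308, 0.12636025249958038), (0.04326736927032471, 0.04576365649700165), 0.7398197650909424) [0.5044796  0.10360422] [0.5476454 0.1494969]
```

View pics/w2c.png

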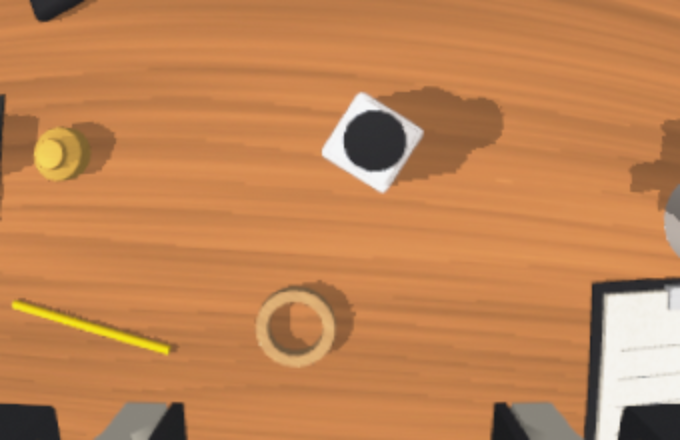

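The crop shows the bottle's shoulder square with its corners at (360,93), (423,131), (384,192) and (323,152), and the cap centre at (375,140). Next I'll compute its yaw and centre.

```bash
python3 -c "
from h import *
s=arm.get_state()
C=[(360,93),(423,131),(384,192),(323,152)]
P=np.array([atz('wrist',(x/2+150,y/2+40),.070,s)[:2] for x,y in C]);print(P.round(4),P.mean(0))
d=np.roll(P,-1,0)-P;print(np.hypot(*d.T),np.degrees(np.arctan2(d[:,1],d[:,0])))
print(atz('wrist',(337.5,110.2),.098,s))
def rv(e):return R.from_euler('xyz',e)
m=optics.camera_model('wrist')
"
```

```text
[[ 0.5824 -0.2283]
 [ 0.5608 -0.2723]
 [ 0.5171 -0.2498]
 [ 0.5407 -0.207 ]] [ 0.55024472 -0.23933824]
[0.04898611 0.04915605 0.04883333 0.04689958] [-116.19718816  152.76150136   61.15797804  -27.03836586]
[ 0.55028269 -0.23925955  0.098     ]
```

>>> apply_moves(increments=[0.012,-0.004,0,0,0,-0.111,0.012,-0.004,0,0,0,-0.111,0.012,-0.004,0,0,0,-0.111,0.012,-0.004,0,0,0,-0.111,0.012,-0.004,0,0,0,-0.111,0.012,-0.004,-0.01,0.05,0.097,0,0.012,-0.004,-0.01,0.05,0.097,0,0.012,-0.004,-0.01,0.05,0.097,0,0.012,-0.004,-0.01,0.05,0.097,0,0.012,-0.004,-0.01,0.05,0.097,0,0.012,-0.004,-0.01,0.05,0.097,0,0.012,-0.004,-0.01,0.05,0.097,0,0.012,-0.004,-0.01,0.05,0.097,0,0,0,0,0,0,0])

```text
t: 5.2
eef_pos: [0.6266, -0.2641, 0.2521]
ee_rot: [2.235, -0.01, -2.048]
force: [1.9, 1.0, -19.4]
width: 0.0874
```

```bash
cat >> h.py <<'E'
def goal(psi,al,G=None,p=None,back=0):
    # jaw yaw psi, lean al: body leans towards tool -y side (u); returns pos & rotvec increments from the current pose
    s=arm.get_state();u=np.array([-np.sin(psi),np.cos(psi),0])
    k=np.cross([0,0,1],u);Rt=R.from_rotvec(al*k)*R.from_euler('xyz',[np.pi,0,psi])
    z=Rt.as_matrix()[:,2];t=np.array(G)+(.008-back)*z
    Rc=R.from_euler('xyz',s['ee_rot'])
    print('t',round(s['t'],2),'pos',np.round(s['eef_pos'],4),'rpy',np.round(s['ee_rot'],3),'q',np.round(s['q'],2),'w',round(s['width'],4),'F',np.round(s['force'],1))
    print('  z',z.round(3),'target',t.round(4),'d',(t-s['eef_pos']).round(4),'rot',(Rt*Rc.inv()).as_rotvec().round(3))
    return t,Rt
E
python3 -c "
from h import *
psi=np.radians(-117.5)
print(-np.sin(psi),np.cos(psi))
goal(psi,.873,[.550,-.239,.053],back=.10)"
```

```text
0.8870108331782218 -0.46174861323503374
t 5.2 pos [ 0.6266 -0.2641  0.2521] rpy [ 2.235 -0.01  -2.048] q [-0.23  0.95  0.91 -0.28 -2.41  1.19] w 0.0874 F [  1.9   1.  -19.4]
  z [-0.68   0.354 -0.643] target [ 0.6125 -0.2716  0.1121] d [-0.0141 -0.0075 -0.14  ] rot [-0.006 -0.034 -0.003]
```

>>> apply_moves(increments=[-0.003,-0.002,-0.028,0,-0.01,0,-0.003,-0.002,-0.028,0,-0.01,0,-0.003,-0.002,-0.028,0,-0.01,0,-0.003,-0.002,-0.028,0,0,0,-0.002,0,-0.028,0,0,0,0,0,0,0,0,0])

```text
t: 5.7
eef_pos: [0.6149, -0.2655, 0.0911]
ee_rot: [2.233, -0.004, -2.039]
force: [-0.8, 0.7, -2.8]
width: 0.0875
```

```bash
python3 -c "
from h import *
psi=np.radians(-117.5)
goal(psi,.873,[.550,-.239,.053],back=.10)
s,im=look('w3',[('bottle',0),('bottle_mid',.042)])
# predicted pixel of the bottle's axis points
T=np.eye(4);T[:3,:3]=R.from_euler('xyz',s['ee_rot']).as_matrix();T[:3,3]=s['eef_pos'];m=optics.camera_model('wrist');T=np.linalg.inv(T@m['T_tool_cam'])
def proj(P):
  p=T[:3,:3]@P+T[:3,3];p=p*[1,-1,-1];r=np.hypot(p[0],p[1]);a=np.arctan2(r,p[2]);return np.array([m['cx'],m['cy']])+m['fx']*a*p[:2]/r
print(proj(np.array([.55,-.239,0])),proj(np.array([.55,-.239,.098])))
cv2.imwrite('pics/w3c.png',im[:,:,::-1])
"
```

```text
t 5.7 pos [ 0.6149 -0.2655  0.0911] rpy [ 2.233 -0.004 -2.039] q [-0.23  1.03  0.7  -0.22 -2.12  1.3 ] w 0.0875 F [-0.8  0.7 -2.8]
  z [-0.68   0.354 -0.643] target [ 0.6125 -0.2716  0.1121] d [-0.0024 -0.006   0.021 ] rot [-0.013 -0.034 -0.011]
5.7 [ 0.6149 -0.2655  0.0911] [ 2.233 -0.004 -2.039] [-0.23  1.03  0.7  -0.22 -2.12  1.3 ] 0.0875015024789332
bottle box 0.95 [299. 159. 372. 277.]
bottle lm 0.87 [330. 171.] [ 0.555 -0.244]
bottle lm 0.68 [ 46. 177.] [0.703 0.025]
bottle_mid box 0.62 [298. 159. 370. 280.]
bottle_mid lm 0.86 [332. 220.] [ 0.552 -0.244]
[326.69618668 174.39574203] [328.14762507 292.26374078]
```

View pics/w3c.png

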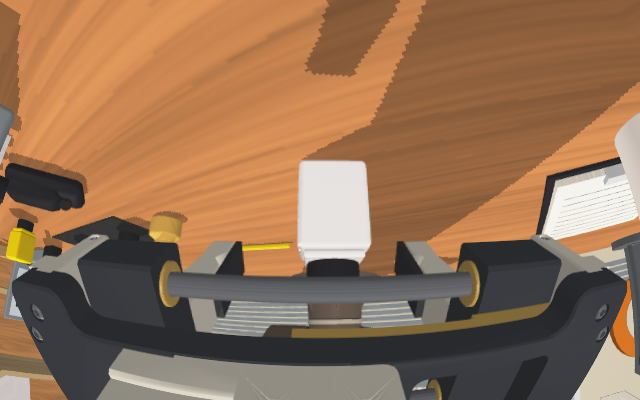

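The bottle is squared up between the open fingers, centred near column 334. It sits about 5 mm towards image right of my prediction, so I'll update the estimate and close in.

```bash
python3 -c "
from h import *
psi=np.radians(-117.5)
goal(psi,.873,[.5485,-.243,.053],back=.08)
goal(psi,.873,[.5485,-.243,.053],back=0)"
```

```text
t 5.95 pos [ 0.6185 -0.2681  0.1008] rpy [ 2.248 -0.003 -2.039] q [-0.23  1.02  0.71 -0.22 -2.13  1.3 ] w 0.0878 F [-0.  -0.3  0.8]
  z [-0.68   0.354 -0.643] target [ 0.5974 -0.2685  0.0993] d [-0.0211 -0.0004 -0.0016] rot [-0.007 -0.019 -0.012]
t 5.95 pos [ 0.6185 -0.2681  0.1008] rpy [ 2.248 -0.003 -2.039] q [-0.23  1.02  0.71 -0.22 -2.13  1.3 ] w 0.0878 F [-0.  -0.3  0.8]
  z [-0.68   0.354 -0.643] target [ 0.5431 -0.2402  0.0479] d [-0.0755  0.0279 -0.053 ] rot [-0.007 -0.019 -0.012]
```

>>> apply_moves(increments=[-0.011,0,0,-0.003,-0.01,-0.006,-0.01,0,0,-0.003,-0.01,-0.006,-0.009,0.0047,-0.0086,0,0,0,-0.009,0.0047,-0.0086,0,0,0,-0.009,0.0047,-0.0086,0,0,0,-0.009,0.0047,-0.0086,0,0,0,-0.009,0.0047,-0.0086,0,0,0,-0.005,0.0025,-0.005,0,0,0,0,0,0,0,0,0,0,0,0,0,0,0])

```text
t: 6.78
eef_pos: [0.5562, -0.2448, 0.0771]
ee_rot: [2.316, 0.009, -2.049]
force: [-0.2, -0.1, 0.2]
width: 0.0874
```

```bash
python3 -c "
from h import *
psi=np.radians(-117.5)
goal(psi,.873,[.5485,-.243,.053],back=0)"
```

```text
t 6.78 pos [ 0.5562 -0.2448  0.0771] rpy [ 2.316  0.009 -2.049] q [-0.22  0.89  0.4  -0.2  -1.88  1.34] w 0.0874 F [-0.2 -0.1  0.2]
  z [-0.68   0.354 -0.643] target [ 0.5431 -0.2402  0.0479] d [-0.0131  0.0047 -0.0292] rot [ 0.014  0.046 -0.001]
```

>>> apply_moves(increments=[-0.003,0.001,-0.006,0.005,0.012,0,-0.003,0.001,-0.006,0.005,0.012,0,-0.003,0.001,-0.006,0.004,0.012,0,-0.003,0.001,-0.006,0,0.01,0,-0.001,0,-0.004,0,0,0,0,0,0,0,0,0,0,0,0,0,0,0])

```text
t: 7.37
eef_pos: [0.5439, -0.2415, 0.0471]
ee_rot: [2.267, -0.001, -2.05]
force: [-0.6, 0.4, 0.3]
width: 0.0878
```

```bash
python3 -c "
from h import *
psi=np.radians(-117.5)
goal(psi,.873,[.5485,-.243,.053],back=0)"
```

```text
t 7.37 pos [ 0.5439 -0.2415  0.0471] rpy [ 2.267e+00 -1.000e-03 -2.050e+00] q [-0.22  0.93  0.38 -0.21 -1.87  1.34] w 0.0878 F [-0.6  0.4  0.3]
  z [-0.68   0.354 -0.643] target [ 0.5431 -0.2402  0.0479] d [-0.0009  0.0014  0.0007] rot [-0.    -0.002 -0.001]
```

Position is good. Closing with 25 N and lifting slowly.

>>> apply_moves(hand=1, force=25, increments=[0,0,0,0,0,0,0,0,0,0,0,0,0,0,0,0,0,0,0,0,0,0,0,0,0,0,0,0,0,0,0,0,0,0,0,0,0,0,0,0,0,0,0,0,0,0,0,0])

```text
t: 8.03
eef_pos: [0.5445, -0.2418, 0.0474]
ee_rot: [2.268, -0.001, -2.05]
force: [-0.8, 0.1, -0.9]
width: 0.0517
```

>>> apply_moves(increments=[0,0,0.01,0,0,0,0,0,0.015,0,0,0,0,0,0.015,0,0,0,0,0,0.015,0,0,0,0,0,0.015,0,0,0,0,0,0.01,0,0,0,0,0,0,0,0,0,0,0,0,0,0,0])

```text
t: 8.7
eef_pos: [0.5452, -0.242, 0.1383]
ee_rot: [2.274, 0.001, -2.05]
force: [-0.8, 0.5, -3.2]
width: 0.0522
```

```bash
python3 -c "
from h import *
psi=np.radians(-117.5)
goal(psi,.873,[.5485,-.243,.053],back=0)
look('w4',[('bottle',0),('bottle_mid',.1)])"
```

```text
t 8.7 pos [ 0.5452 -0.242   0.1383] rpy [ 2.274e+00  1.000e-03 -2.050e+00] q [-0.22  0.84  0.42 -0.22 -2.    1.31] w 0.0522 F [-0.8  0.5 -3.2]
  z [-0.68   0.354 -0.643] target [ 0.5431 -0.2402  0.0479] d [-0.0021  0.0018 -0.0905] rot [ 0.002  0.005 -0.001]
8.7 [ 0.5452 -0.242   0.1383] [ 2.274e+00  1.000e-03 -2.050e+00] [-0.22  0.84  0.42 -0.22 -2.    1.31] 0.05215191558825932
bottle box 0.66 [263. 156. 378. 332.]
bottle lm 0.58 [320. 182.] [ 0.401 -0.166]
bottle_mid box 0.89 [260. 159. 377. 333.]
bottle_mid lm 0.74 [318. 251.] [ 0.451 -0.191]
```

View pics/w4.png

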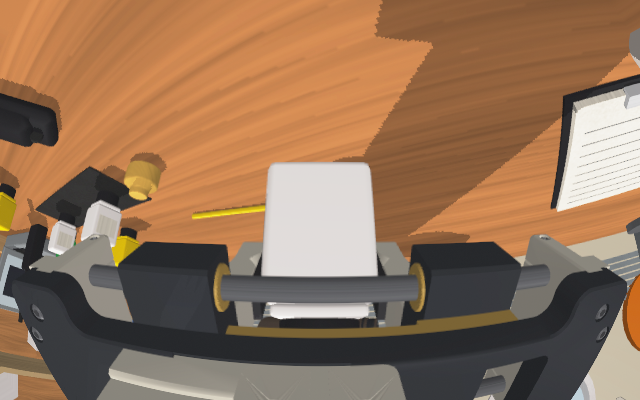

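The bottle is held, squared between the pads and clear of the desk (52 mm opening). Next I'll tilt it by 90° so the cap points towards the robot.

>>> apply_moves(increments=[0,0,0,-0.03,-0.057,0,0,0,0,-0.05,-0.096,0,0,0,0,-0.05,-0.096,0,0,0,0,-0.05,-0.096,0,0,0,0,-0.05,-0.096,0,0,0,0,-0.05,-0.096,0,0,0,0,-0.05,-0.096,0,0,0,0,-0.05,-0.096,0,0,0,0,-0.05,-0.096,0,0,0,0,-0.05,-0.096,0,0,0,0,-0.05,-0.096,0,0,0,0,-0.05,-0.096,0,0,0,0,-0.05,-0.096,0,0,0,0,-0.05,-0.096,0,0,0,0,-0.03,-0.057,0,0,0,0,0,0,0,0,0,0,0,0,0])

```text
t: 10.37
eef_pos: [0.5647, -0.3187, 0.165]
ee_rot: [-2.665, -0.078, -2.108]
force: [-0.8, -1.7, -2.8]
width: 0.0517
```

```bash
python3 -c "
from h import *
psi=np.radians(-117.5)
goal(psi,-.703,[.5485,-.243,.027],back=0)"
```

```text
t 10.37 pos [ 0.5647 -0.3187  0.165 ] rpy [-2.665 -0.078 -2.108] q [-0.25  0.14 -0.87  1.04 -0.23  0.32] w 0.0517 F [-0.8 -1.7 -2.8]
  z [ 0.573 -0.299 -0.763] target [ 0.5531 -0.2454  0.0209] d [-0.0116  0.0733 -0.1441] rot [-0.042 -0.235  0.066]
```

>>> apply_moves(increments=[0,0.003,0,0,0,-0.1,0,0.003,0,0,0,-0.1,0,0.004,0,0,0,-0.1,0,0.005,0,0,0,-0.1,0,0.005,0,0,0,-0.1,0,0.005,0,0,0,-0.1,0,0.005,0,0,0,-0.1,0,0.005,0,0,0,-0.1,0,0.005,0,0,0,-0.1,0,0.005,0,0,0,-0.1,0,0,0,0,0,0,0,0,0,0,0,0])

```text
t: 11.37
eef_pos: [0.5475, -0.2583, 0.147]
ee_rot: [-2.706, -0.105, 3.119]
force: [0.0, 0.0, -2.8]
width: 0.0518
```

```bash
python3 -c "
from h import *
goal(np.pi,-.703,[.57,-.27,.15],back=0)"
```

```text
t 11.37 pos [ 0.5475 -0.2583  0.147 ] rpy [-2.706 -0.105  3.119] q [ 0.11  0.33 -0.53  0.53 -0.94 -0.47] w 0.0518 F [ 0.   0.  -2.8]
  z [-0.    -0.647 -0.763] target [ 0.57   -0.2752  0.1439] d [ 0.0225 -0.0168 -0.0031] rot [-0.268 -0.101  0.036]
```

>>> apply_moves(increments=[0.006,-0.004,0,-0.067,-0.025,0.009,0.006,-0.004,0,-0.067,-0.025,0.009,0.006,-0.004,0,-0.067,-0.025,0.009,0.005,-0.004,0,-0.067,-0.025,0.009,0,0,0,0,0,0,0,0,0,0,0,0])

```text
t: 11.87
eef_pos: [0.5666, -0.2704, 0.1418]
ee_rot: [-2.442, -0.011, -3.127]
force: [-0.4, -0.9, -3.1]
width: 0.0519
```

```bash
python3 -c "
from h import *
goal(np.pi,-.703,[.57,-.27,.06],back=0)
look('w5',[('bottle',0),('bottle_mid',.1)])
im=optics.grab_frame('scene');save(im[170:330,190:430],'s5')
a=cv2.imread('pics/w5.png');b=cv2.resize(cv2.imread('pics/s5.png'),(640,427))
cv2.imwrite('pics/c5.png',cv2.resize(np.vstack([a,b]),None,fx=.72,fy=.72,interpolation=cv2.INTER_AREA))"
```

```text
t 11.87 pos [ 0.5666 -0.2704  0.1418] rpy [-2.442 -0.011 -3.127] q [ 0.12  0.35 -0.76  1.   -0.87 -0.93] w 0.0519 F [-0.4 -0.9 -3.1]
  z [-0.    -0.647 -0.763] target [ 0.57   -0.2752  0.0539] d [ 0.0034 -0.0048 -0.0879] rot [-0.004 -0.011 -0.015]
11.87 [ 0.5666 -0.2704  0.1418] [-2.442 -0.011 -3.127] [ 0.12  0.35 -0.76  1.   -0.87 -0.93] 0.05187186992954643
bottle box 0.96 [261. 161. 378. 330.]
bottle lm 0.74 [318. 182.] [ 0.569 -0.395]
bottle_mid box 0.77 [261. 157. 379. 331.]
bottle_mid lm 0.79 [320. 252.] [ 0.566 -0.288]
```

View pics/c5.png

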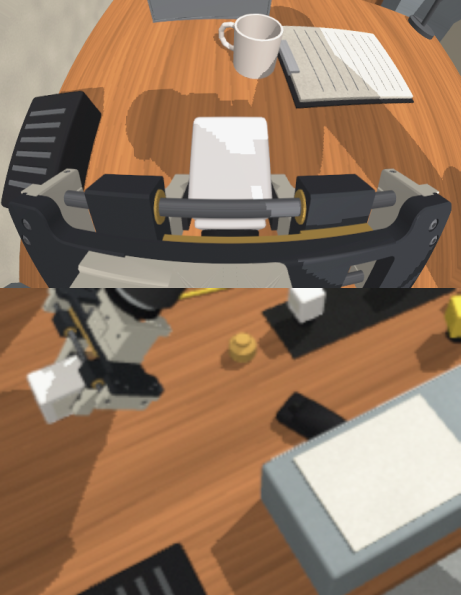

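The bottle is still square in the hand and lies horizontally with its cap towards +y. Next I'll move outwards a little and lower it.

>>> apply_moves(increments=[0.01,-0.001,0,0,0,0,0.01,-0.001,0,0,0,0,0.01,-0.001,-0.008,0,0,0,0.01,-0.001,-0.01,0,0,0,0.01,0,-0.01,0,0,0,0,0,-0.01,0,0,0,0,0,-0.01,0,0,0,0,0,-0.01,0,0,0,0,0,0,0,0,0,0,0,0,0,0,0])

```text
t: 13.0
eef_pos: [0.6266, -0.2751, 0.0762]
ee_rot: [-2.445, -0.007, -3.129]
force: [0.4, -0.4, -1.7]
width: 0.0521
```

```bash
python3 -c "
from h import *
goal(np.pi,-.703,[.62,-.27,.026],back=0)"
```

```text
t 13.0 pos [ 0.6266 -0.2751  0.0762] rpy [-2.445 -0.007 -3.129] q [ 0.08  0.5  -0.69  1.1  -0.8  -1.02] w 0.0521 F [ 0.4 -0.4 -1.7]
  z [-0.    -0.647 -0.763] target [ 0.62   -0.2752  0.0199] d [-0.0066 -0.     -0.0563] rot [-0.006 -0.007 -0.013]
```

>>> apply_moves(increments=[0,0,-0.01,0,0,0,0,0,-0.01,0,0,0,0,0,-0.01,0,0,0,0,0,-0.008,0,0,0,0,0,-0.005,0,0,0,0,0,0,0,0,0])

```text
t: 13.5
eef_pos: [0.6278, -0.2753, 0.0315]
ee_rot: [-2.445, -0.006, -3.129]
force: [-1.1, 0.0, -2.4]
width: 0.0519
```

>>> apply_moves(increments=[0,0,-0.002,0,0,0,0,0,-0.002,0,0,0,0,0,-0.002,0,0,0,0,0,0,0,0,0])

```text
t: 13.83
eef_pos: [0.6286, -0.2754, 0.0263]
ee_rot: [-2.445, -0.004, -3.129]
force: [0.4, 1.1, -3.5]
width: 0.0519
```

>>> apply_moves(increments=[0,0,-0.002,0,0,0,0,0,-0.002,0,0,0,0,0,0,0,0,0])

```text
t: 14.08
eef_pos: [0.6292, -0.2752, 0.0227]
ee_rot: [-2.445, -0.003, -3.128]
force: [0.3, -0.8, -3.1]
width: 0.052
```

>>> apply_moves(increments=[0,0,-0.002,0,0,0,0,0,-0.001,0,0,0,0,0,0,0,0,0])

```text
t: 14.33
eef_pos: [0.6298, -0.2755, 0.0212]
ee_rot: [-2.443, -0.001, -3.128]
force: [0.2, 0.0, -2.2]
width: 0.0519
```

>>> apply_moves(increments=[0,0,-0.002,0,0,0,0,0,-0.001,0,0,0,0,0,0,0,0,0])

```text
t: 14.58
eef_pos: [0.6306, -0.2759, 0.0211]
ee_rot: [-2.439, 0.002, -3.128]
force: [-0.8, 0.1, -2.9]
width: 0.0523
```

>>> apply_moves(hand=0.1, increments=[0,0,0,0,0,0,0,0,0,0,0,0,0,0,0,0,0,0,0,0,0,0,0,0,0,0,0,0,0,0,0,0,0,0,0,0])

```text
t: 15.08
eef_pos: [0.6313, -0.2762, 0.0215]
ee_rot: [-2.439, 0.003, -3.128]
force: [-0.0, 0.3, 0.5]
width: 0.0781
```

```bash
python3 -c "
from h import *
s=arm.get_state();print(s['eef_pos'],s['ee_rot'],s['q'],s['width'],s['force'])"
```

```text
[ 0.63133344 -0.27620171  0.02150967] [-2.43850596e+00  2.51841044e-03 -3.12779668e+00] [ 0.03076981  0.57964236 -0.72977885  1.2625139  -0.74572168 -1.18401363] 0.07809138733483416 [-0.00476073  0.31426844  0.5163665 ]
```

>>> apply_moves(hand=0, increments=[0,0.006,0.007,0,0,0,0,0.0085,0.01,0,0,0,0,0.0085,0.01,0,0,0,0,0.0085,0.01,0,0,0,0,0.0085,0.01,0,0,0,0,0.0085,0.01,0,0,0,0,0.0085,0.01,0,0,0,0,0.0085,0.012,0,0,0,0,0,0.02,0,0,0,0,0,0.02,0,0,0,0,0,0.02,0,0,0,0,0,0.015,0,0,0,0,0,0,0,0,0])

```text
t: 16.17
eef_pos: [0.6281, -0.2078, 0.1795]
ee_rot: [-2.44, -0.004, -3.13]
force: [1.1, 0.1, -0.1]
width: 0.0875
```

>>> apply_moves(increments=[0,-0.012,0,0.1,0,0,0,-0.012,0,0.1,0,0,0,-0.012,0,0.1,0,0,0,-0.012,0,0.1,0,0,0,-0.012,0,0.1,0,0,0,-0.012,0,0.1,0,0,0,-0.012,0,0.1,0,0,0,-0.012,0,0.1,0,0,0,-0.012,0,0.1,0,0,0,-0.012,0,0.1,0,0,0,-0.012,0,0.1,0,0,0,-0.012,0,0.1,0,0,0,-0.012,0,0.1,0,0,0,0,0,0.1,0,0,0,0,0,0,0,0])

```text
t: 17.42
eef_pos: [0.6298, -0.3673, 0.1757]
ee_rot: [2.375, 0.045, 3.142]
force: [-1.4, -0.1, -2.7]
width: 0.0878
```

```bash
python3 -c "
from h import *
goal(np.pi,.70,[.631,-.288,.026],back=.1)
s,im=look('w6',[('bottle',0.026),('bottle_mid',.026)])"
```

```text
t 17.42 pos [ 0.6298 -0.3673  0.1757] rpy [2.375 0.045 3.142] q [-0.61  0.78  0.63 -0.65 -1.83  0.6 ] w 0.0878 F [-1.4 -0.1 -2.7]
  z [ 0.     0.644 -0.765] target [ 0.631  -0.3473  0.0964] d [ 0.0012  0.02   -0.0794] rot [-0.067  0.045 -0.001]
17.42 [ 0.6298 -0.3673  0.1757] [2.375 0.045 3.142] [-0.61  0.78  0.63 -0.65 -1.83  0.6 ] 0.08783042219264034
bottle box 0.83 [297. 102. 352. 198.]
bottle box 0.2 [362. 237. 386. 265.]
bottle lm 0.9 [326. 120.] [ 0.631 -0.325]
bottle_mid box 0.97 [296. 104. 355. 200.]
bottle_mid lm 0.92 [326. 148.] [ 0.63  -0.285]
```

View pics/w6.png

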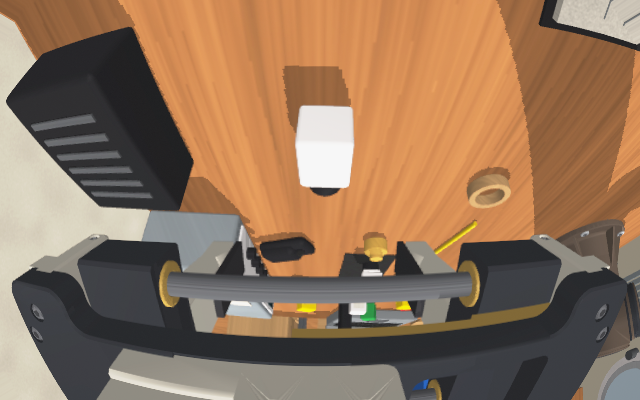

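The bottle lies at rest, base towards −y. The network puts its base at (0.631,−0.325), which matches the put-down. The black slotted box at left needs a clearance check.

```bash
python3 -c "
from h import *
s=arm.get_state()
for p in [(193,160),(180,210),(133,30),(97,205)]:
  print(p,[atz('wrist',p,z,s)[:2].round(3) for z in (0,.03,.06)])
for p in [(176,557),(228,562),(157,578)]:pass
for p in [(278*1/.75,70/.75),(278/.75,97/.75),(317/.75,97/.75)]:print(p,[atz('top',p,z)[:2].round(3) for z in (0,.06)])
goal(np.pi,.70,[.631,-.288,.026],back=0)
"
```

```text
(193, 160) [array([ 0.809, -0.216]), array([ 0.786, -0.255]), array([ 0.764, -0.293])]
(180, 210) [array([ 0.885, -0.074]), array([ 0.853, -0.131]), array([ 0.821, -0.187])]
(133, 30) [array([ 0.813, -0.413]), array([ 0.79 , -0.426]), array([ 0.767, -0.439])]
(97, 205) [array([ 1.089, -0.072]), array([ 1.031, -0.129]), array([ 0.973, -0.185])]
(370.6666666666667, 93.33333333333333) [array([ 0.952, -0.241]), array([ 0.929, -0.231])]
(370.6666666666667, 129.33333333333334) [array([ 0.806, -0.236]), array([ 0.79 , -0.225])]
(422.6666666666667, 129.33333333333334) [array([ 0.8  , -0.442]), array([ 0.784, -0.423])]
t 17.67 pos [ 0.6332 -0.363   0.1829] rpy [ 2.388  0.053 -3.134] q [-0.6   0.77  0.62 -0.65 -1.83  0.6 ] w 0.0874 F [0.  0.9 0.8]
  z [ 0.     0.644 -0.765] target [ 0.631  -0.2828  0.0199] d [-0.0022  0.0801 -0.163 ] rot [-0.054  0.053 -0.009]
```

>>> apply_moves(increments=[0,0.003,-0.014,-0.011,0.011,0,0,0.003,-0.014,-0.011,0.011,0,0,0.003,-0.014,-0.011,0.011,0,0,0.003,-0.014,-0.011,0.011,0,0,0.003,-0.014,-0.01,0.009,0,0,0.001,-0.01,0,0,0,0,0,0,0,0,0])

```text
t: 18.25
eef_pos: [0.6397, -0.3355, 0.1158]
ee_rot: [2.465, 0.015, -3.114]
force: [-1.2, -0.1, -1.1]
width: 0.0879
```

```bash
python3 -c "
from h import *
goal(np.pi,.70,[.631,-.288,.026],back=.05)
goal(np.pi,.70,[.631,-.288,.026],back=0)
"
```

```text
t 18.25 pos [ 0.6397 -0.3355  0.1158] rpy [ 2.465  0.015 -3.114] q [-0.53  0.78  0.5  -0.57 -1.67  0.62] w 0.0879 F [-1.2 -0.1 -1.1]
  z [ 0.     0.644 -0.765] target [ 0.631  -0.3151  0.0581] d [-0.0087  0.0204 -0.0576] rot [ 0.024  0.015 -0.028]
t 18.25 pos [ 0.6397 -0.3355  0.1158] rpy [ 2.465  0.015 -3.114] q [-0.53  0.78  0.5  -0.57 -1.67  0.62] w 0.0879 F [-1.2 -0.1 -1.1]
  z [ 0.     0.644 -0.765] target [ 0.631  -0.2828  0.0199] d [-0.0087  0.0527 -0.0959] rot [ 0.024  0.015 -0.028]
```

>>> apply_moves(increments=[-0.002,0.002,-0.01,0.008,0.005,-0.009,-0.002,0.003,-0.01,0.008,0.005,-0.009,-0.002,0.004,-0.01,0.008,0.005,-0.009,-0.002,0.004,-0.01,0,0,0,-0.001,0.005,-0.009,0,0,0,0,0.002,-0.004,0,0,0,0,0,0,0,0,0])

```text
t: 18.83
eef_pos: [0.6305, -0.3126, 0.0615]
ee_rot: [2.442, 0.004, 3.141]
force: [0.9, 0.1, -0.0]
width: 0.0875
```

```bash
python3 -c "
from h import *
goal(np.pi,.70,[.631,-.288,.026],back=0)
"
```

```text
t 18.83 pos [ 0.6305 -0.3126  0.0615] rpy [2.442 0.004 3.141] q [-0.53  0.8   0.41 -0.59 -1.58  0.65] w 0.0875 F [ 0.9  0.1 -0. ]
  z [ 0.     0.644 -0.765] target [ 0.631  -0.2828  0.0199] d [ 0.0005  0.0297 -0.0416] rot [0.    0.004 0.001]
```

>>> apply_moves(increments=[0,0.005,-0.007,0,0,0,0,0.006,-0.008,0,0,0,0,0.006,-0.008,0,0,0,0,0.006,-0.008,0,0,0,0,0.004,-0.005,0,0,0,0,0.002,-0.002,0,0,0,0,0,0,0,0,0])

```text
t: 19.42
eef_pos: [0.6304, -0.2804, 0.019]
ee_rot: [2.442, 0.003, 3.141]
force: [-0.9, 0.9, -0.2]
width: 0.0876
```

```bash
python3 -c "
from h import *
goal(np.pi,.70,[.631,-.288,.026],back=0)
"
```

```text
t 19.42 pos [ 0.6304 -0.2804  0.019 ] rpy [2.442e+00 3.000e-03 3.141e+00] q [-0.49  0.82  0.34 -0.61 -1.49  0.67] w 0.0876 F [-0.9  0.9 -0.2]
  z [ 0.     0.644 -0.765] target [ 0.631  -0.2828  0.0199] d [ 0.0006 -0.0024  0.0009] rot [0.    0.003 0.001]
```

>>> apply_moves(hand=1, force=25, increments=[0,0,0,0,0,0,0,0,0,0,0,0,0,0,0,0,0,0,0,0,0,0,0,0,0,0,0,0,0,0,0,0,0,0,0,0,0,0,0,0,0,0,0,0,0,0,0,0])

```text
t: 20.08
eef_pos: [0.6312, -0.2816, 0.0204]
ee_rot: [2.444, 0.005, 3.141]
force: [0.9, 0.1, -1.0]
width: 0.0522
```

```bash
python3 -c "
from h import *
goal(np.pi,.70,[.631,-.288,.026],back=0)
"
```

```text
t 20.08 pos [ 0.6312 -0.2816  0.0204] rpy [2.444 0.005 3.141] q [-0.49  0.81  0.34 -0.61 -1.49  0.67] w 0.0522 F [ 0.9  0.1 -1. ]
  z [ 0.     0.644 -0.765] target [ 0.631  -0.2828  0.0199] d [-0.0002 -0.0012 -0.0005] rot [0.002 0.005 0.001]
```

>>> apply_moves(increments=[0,0,0.008,0,0,0,0,0,0.015,0,0,0,0,0,0.018,0,0,0,0,0,0.02,0,0,0,0,0,0.02,0,0,0,0,0,0.02,0,0,0,0,0,0.02,0,0,0,0,0,0.02,0,0,0,0,0,0.02,0,0,0,0,0,0,0,0,0])

```text
t: 20.92
eef_pos: [0.6291, -0.2824, 0.2017]
ee_rot: [2.45, 0.008, 3.141]
force: [1.4, -0.6, 0.2]
width: 0.0522
```

>>> apply_moves(increments=[0,0,0,-0.06,0,0,0,0,0,-0.1,0,0,0,0,0,-0.1,0,0,0,0,0,-0.1,0,0,0,0,0,-0.1,0,0,0,0,0,-0.1,0,0,0,0,0,-0.1,0,0,-0.003,0.015,0,0,0,-0.1,-0.007,0.03,0,0,0,-0.1,-0.007,0.03,0,0,0,-0.1,-0.007,0.03,0,0,0,-0.1,-0.007,0.03,0,0,0,-0.1,-0.007,0.03,0,0,0,-0.1,-0.007,0.03,0,0,0,-0.1,-0.007,0.03,0,0,0,-0.1,-0.007,0.03,0,0,0,-0.1,-0.007,0.03,0,0,0,-0.1,-0.007,0.03,0,0,0,-0.1,-0.007,0.03,0,0,0,-0.1,0,0,0,0,0,0])

```text
t: 22.58
eef_pos: [0.5363, 0.0742, 0.2274]
ee_rot: [3.133, 0.029, 1.877]
force: [-0.8, -0.7, -2.2]
width: 0.0519
```

```bash
python3 -c "
from h import *
goal(1.549,-.873,[.5285,.225,.16])
goal(1.549,0,[.5285,.225,.16])
"
```

```text
t 22.58 pos [0.5363 0.0742 0.2274] rpy [3.133 0.029 1.877] q [ 0.52  0.14 -0.32  0.03 -1.11 -1.8 ] w 0.0519 F [-0.8 -0.7 -2.2]
  z [-0.766  0.017 -0.643] target [0.5224 0.2251 0.1549] d [-0.0139  0.1509 -0.0725] rot [-0.098  0.881 -0.319]
t 22.58 pos [0.5363 0.0742 0.2274] rpy [3.133 0.029 1.877] q [ 0.52  0.14 -0.32  0.03 -1.11 -1.8 ] w 0.0519 F [-0.8 -0.7 -2.2]
  z [ 0. -0. -1.] target [0.5285 0.225  0.152 ] d [-0.0078  0.1508 -0.0754] rot [ 0.028  0.013 -0.328]
```

>>> apply_moves(increments=[-0.002,0.025,0,0.01,0.004,-0.1,-0.002,0.025,0,0.01,0.004,-0.1,-0.002,0.025,0,0.01,0.004,-0.1,-0.002,0.025,0,0,0.08,-0.02,-0.002,0.025,0,0,0.1,0,-0.002,0.02,0,0,0.1,0,0,0,0,0,0.1,0,0,0,0,0,0.1,0,0,0,0,0,0.1,0,0,0,0,0,0.1,0,0,0,0,0,0.1,0,0,0,0,0,0.06,0,0,0,0,0,0,0])

```text
t: 23.67
eef_pos: [0.5177, 0.228, 0.2435]
ee_rot: [-2.276, -0.004, 1.55]
force: [-0.9, 0.2, -4.3]
width: 0.0523
```

```bash
python3 -c "
from h import *
goal(1.549,-.873,[.5285,.225,.14])
"
```

```text
t 23.67 pos [0.5177 0.228  0.2435] rpy [-2.276 -0.004  1.55 ] q [ 0.48  0.68  0.44 -0.44 -2.09 -2.14] w 0.0523 F [-0.9  0.2 -4.3]
  z [-0.766  0.017 -0.643] target [0.5224 0.2251 0.1349] d [ 0.0046 -0.0029 -0.1086] rot [-0.004  0.008 -0.001]
```

>>> apply_moves(increments=[0.001,-0.001,-0.012,0,0.002,0,0.001,-0.001,-0.015,0,0.002,0,0.001,-0.001,-0.015,0,0.002,0,0.001,0,-0.015,0,0.002,0,0,0,-0.015,0,0,0,0,0,-0.015,0,0,0,0,0,-0.01,0,0,0,0,0,0,0,0,0,0,0,0,0,0,0])

```text
t: 24.42
eef_pos: [0.5209, 0.2243, 0.1423]
ee_rot: [-2.293, -0.009, 1.554]
force: [-0.1, 0.0, -2.8]
width: 0.0519
```

```bash
python3 -c "
from h import *
goal(1.549,-.873,[.5285,.225,.14])
s,im=look('w7',[('small_a',0.003),('bottle',.2),('bottle_mid',.14)])
for n in ['scene','top']:
  j=optics.grab_frame(n);save(j,n+'7')
  for k,z in [('small_a',.003),('bottle_mid',.14)]:
    for d in finder.landmark_of(n,k)[:5]:print(n,k,round(d['conf'],2),np.round(d['point']),atz(n,d['point'],z)[:2].round(3))
a=cv2.imread('pics/w7.png');b=cv2.imread('pics/scene7.png')[100:240,290:500]
cv2.imwrite('pics/c7.png',cv2.resize(np.vstack([a,cv2.resize(b,(640,427))]),None,fx=.72,fy=.72,interpolation=cv2.INTER_AREA))
"
```

```text
t 24.42 pos [0.5209 0.2243 0.1423] rpy [-2.293 -0.009  1.554] q [ 0.48  0.75  0.34 -0.4  -1.92 -2.05] w 0.0519 F [-0.1  0.  -2.8]
  z [-0.766  0.017 -0.643] target [0.5224 0.2251 0.1349] d [ 0.0015  0.0008 -0.0075] rot [-0.009  0.024 -0.004]
24.42 [0.5209 0.2243 0.1423] [-2.293 -0.009  1.554] [ 0.48  0.75  0.34 -0.4  -1.92 -2.05] 0.05186902194152893
small_a box 0.82 [504. 217. 572. 264.]
small_a box 0.6 [332. 156. 381. 199.]
small_a lm 0.58 [515. 271.] [0.487 0.454]
bottle box 0.76 [255. 189. 384. 329.]
bottle lm 0.7 [318. 237.] [0.533 0.225]
bottle_mid box 0.96 [254. 190. 382. 332.]
scene small_a 0.85 [428. 196.] [0.68  0.322]
scene small_a 0.54 [349. 187.] [0.532 0.127]
scene small_a 0.5 [290. 170.] [ 0.38  -0.006]
scene small_a 0.44 [401. 163.] [0.53  0.329]
scene bottle_mid 0.46 [382. 141.] [0.52  0.237]
top small_a 0.66 [228. 166.] [0.675 0.329]
top small_a 0.6 [282. 200.] [0.534 0.122]
top small_a 0.52 [230. 202.] [0.533 0.323]
top bottle_mid 0.83 [250. 200.] [0.528 0.221]
```

View pics/c7.png

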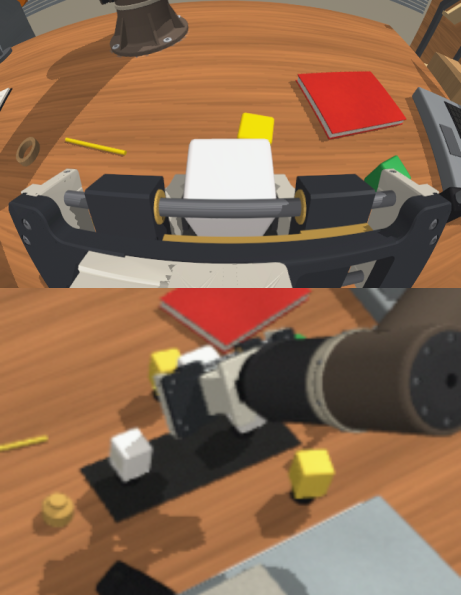

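The wrist view shows the bottle square in the hand with its base up. The scene view shows both small bottles standing either side of it. The estimates agree on a midpoint near (0.530, 0.2245), so I'll lower there.

>>> apply_moves(increments=[0.001,0,-0.008,-0.003,0.008,0.001,0.001,0,-0.01,-0.003,0.008,0.001,0.001,0,-0.01,-0.003,0.008,0.001,0,0,-0.01,0,0,0,0,0,-0.01,0,0,0,0,0,-0.008,0,0,0,0,0,0,0,0,0])

```text
t: 25.65
eef_pos: [0.5237, 0.224, 0.078]
ee_rot: [-2.262, 0.002, 1.555]
force: [0.5, -0.0, -2.6]
width: 0.0521
```

```bash
python3 -c "
from h import *
goal(1.56,-.873,[.530,.2245,.063])
"
```

```text
t 25.65 pos [0.5237 0.224  0.078 ] rpy [-2.262e+00  2.000e-03  1.555e+00] q [ 0.48  0.84  0.33 -0.39 -1.86 -2.02] w 0.0521 F [ 0.5 -0.  -2.6]
  z [-0.766  0.008 -0.643] target [0.5239 0.2246 0.0579] d [ 0.0001  0.0006 -0.0202] rot [ 0.002 -0.006  0.005]
```

>>> apply_moves(increments=[0,0,-0.004,0,-0.003,0.002,0,0,-0.004,0,-0.003,0.002,0,0,-0.003,0,0,0,0,0,-0.002,0,0,0,0,0,0,0,0,0])

```text
t: 26.07
eef_pos: [0.5237, 0.2239, 0.0633]
ee_rot: [-2.269, 0.002, 1.56]
force: [0.8, 0.7, -2.5]
width: 0.0521
```

>>> apply_moves(increments=[0,0,-0.002,0,0,0,0,0,0,0,0,0])

```text
t: 26.23
eef_pos: [0.524, 0.224, 0.0617]
ee_rot: [-2.27, 0.002, 1.56]
force: [-0.2, -0.7, -3.0]
width: 0.0519
```

>>> apply_moves(increments=[0,0,-0.0015,0,0,0,0,0,0,0,0,0])

```text
t: 26.4
eef_pos: [0.5242, 0.2242, 0.0607]
ee_rot: [-2.271, 0.001, 1.56]
force: [-0.5, -0.9, -2.5]
width: 0.0518
```

>>> apply_moves(increments=[0,0,-0.0015,0,0,0,0,0,0,0,0,0])

```text
t: 26.57
eef_pos: [0.5246, 0.2242, 0.0597]
ee_rot: [-2.272, 0.001, 1.56]
force: [0.2, 0.1, -3.0]
width: 0.052
```

>>> apply_moves(increments=[0,0,-0.0015,0,0,0,0,0,0,0,0,0])

```text
t: 26.73
eef_pos: [0.5249, 0.2244, 0.0598]
ee_rot: [-2.272, 0.0, 1.561]
force: [-0.5, 0.4, -3.5]
width: 0.0517
```

>>> apply_moves(increments=[0,0,-0.0015,0,0,0,0,0,0,0,0,0])

```text
t: 26.9
eef_pos: [0.5252, 0.2245, 0.0597]
ee_rot: [-2.273, -0.001, 1.562]
force: [0.4, -0.0, -3.4]
width: 0.052
```

>>> apply_moves(increments=[0,0,-0.004,0,0,0,0,0,0,0,0,0])

```text
t: 27.07
eef_pos: [0.5257, 0.2249, 0.06]
ee_rot: [-2.273, -0.002, 1.565]
force: [0.4, 0.8, -3.3]
width: 0.0522
```

>>> apply_moves(increments=[-0.001,0,-0.003,0,0.004,0,0,0,-0.003,0,0,0])

```text
t: 27.23
eef_pos: [0.5258, 0.225, 0.0589]
ee_rot: [-2.271, -0.004, 1.568]
force: [0.1, 3.9, 24.6]
width: 0.0516
```

Contact is confirmed at +25 N. I'll relieve the load and then release.

>>> apply_moves(increments=[0,0,0.0005,0,0,0,0,0,0,0,0,0,0,0,0,0,0,0])

```text
t: 27.48
eef_pos: [0.5259, 0.2252, 0.0591]
ee_rot: [-2.272, -0.005, 1.568]
force: [1.5, -0.0, -2.7]
width: 0.0515
```

>>> apply_moves(hand=0.22, increments=[0,0,0,0,0,0,0,0,0,0,0,0,0,0,0,0,0,0,0,0,0,0,0,0,0,0,0,0,0,0])

```text
t: 27.9
eef_pos: [0.5248, 0.2244, 0.0573]
ee_rot: [-2.268, -0.003, 1.567]
force: [0.5, 0.3, -0.2]
width: 0.0678
```

```bash
python3 -c "
from h import *
goal(1.56,-.873,[.530,.2245,.063])
look('w8',[('bottle',.098)])
im=optics.grab_frame('top');save(im,'top8');print([ (d['conf'],d['point'],atz('top',d['point'],.06)) for d in finder.landmark_of('top','bottle_mid')[:2]])
"
```

```text
t 27.9 pos [0.5248 0.2244 0.0573] rpy [-2.268 -0.003  1.567] q [ 0.48  0.86  0.32 -0.38 -1.83 -2.  ] w 0.0678 F [ 0.5  0.3 -0.2]
  z [-0.766  0.008 -0.643] target [0.5239 0.2246 0.0579] d [-0.001   0.0002  0.0005] rot [-0.003 -0.001 -0.007]
27.9 [0.5248 0.2244 0.0573] [-2.268 -0.003  1.567] [ 0.48  0.86  0.32 -0.38 -1.83 -2.  ] 0.06782771803319984
bottle box 0.8 [258. 188. 390. 330.]
bottle lm 0.7 [322. 236.] [0.529 0.227]
[(0.8, [252.1, 201.1], array([0.52939562, 0.22689495, 0.06      ])), (0.41, [366.6, 232.7], array([ 0.40049398, -0.19469878,  0.06      ]))]
```

View pics/w8.png

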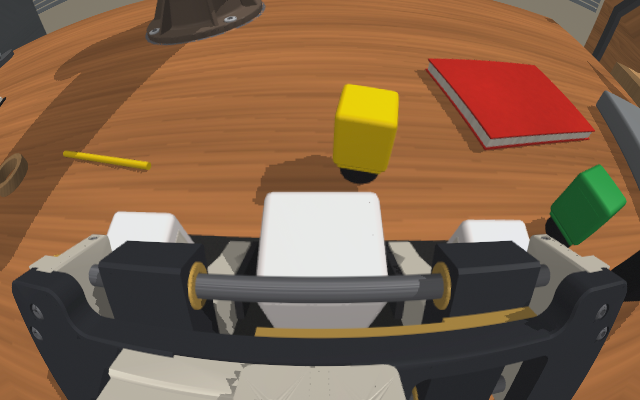

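The bottle stands free with gaps at both fingers, and both small bottles are upright on either side. Now I'll retreat along the tool axis and then straight up.

>>> apply_moves(increments=[0.003,0,0.003,0,0,0,0.006,0,0.006,0,0,0,0.007,0,0.006,0,0,0,0.007,0,0.006,0,0,0,0.007,0,0.008,0,0,0,0.004,0,0.012,0,0,0,0,0,0.015,0,0,0,0,0,0.018,0,0,0,0,0,0.02,0,0,0,0,0,0.02,0,0,0,0,0,0.02,0,0,0,0,0,0.02,0,0,0,0,0,0.02,0,0,0,0,0,0.02,0,0,0,0,0,0.02,0,0,0,0,0,0,0,0,0])

```text
t: 29.48
eef_pos: [0.5646, 0.2214, 0.2944]
ee_rot: [-2.277, -0.003, 1.568]
force: [-0.1, -0.4, 1.6]
width: 0.068
```

>>> apply_moves(increments=[0,-0.02,0.01,0,-0.08,0,0,-0.02,0.01,0,-0.1,0,0,-0.02,0.01,0,-0.1,0,0,-0.02,0,0,-0.1,0,0,-0.02,0,0,-0.1,0,0,-0.02,0,0,-0.1,0,0,-0.02,0,0,-0.1,0,0,-0.02,0,0,-0.08,0,0,0,0,0,-0.05,0,0,0,0,0,0,0])

```text
t: 30.32
eef_pos: [0.5664, 0.0524, 0.3328]
ee_rot: [-3.133, -0.003, 1.571]
force: [-0.8, 0.6, -0.6]
width: 0.0685
```

```bash
python3 -c "
from h import *
s=arm.get_state();print(s['t'],s['eef_pos'],s['ee_rot'])
for n in ['scene','top','wrist']:
  j=optics.grab_frame(n);save(j,n+'9')
  for k,z in [('small_a',.003),('bottle',.101),('bottle_mid',.059)]:
    for d in finder.landmark_of(n,k)[:5]:print(n,k,round(d['conf'],2),np.round(d['point']),atz(n,d['point'],z,s)[:2].round(3))
a=cv2.imread('pics/wrist9.png');b=cv2.imread('pics/scene9.png')[100:240,290:500]
cv2.imwrite('pics/c9.png',cv2.resize(np.vstack([a,cv2.resize(b,(640,427))]),None,fx=.72,fy=.72,interpolation=cv2.INTER_AREA))
"
```

```text
30.3167 [0.56642822 0.05241587 0.33277334] [-3.13283069 -0.00318906  1.57101442]
scene small_a 0.98 [428. 192.] [0.668 0.332]
scene small_a 0.84 [347. 189.] [0.536 0.114]
scene small_a 0.8 [398. 160.] [0.513 0.33 ]
scene small_a 0.78 [363. 148.] [0.411 0.256]
scene small_a 0.69 [422. 138.] [0.471 0.467]
scene bottle 0.59 [379. 154.] [0.532 0.224]
scene bottle 0.2 [382. 159.] [0.551 0.22 ]
scene bottle_mid 0.98 [381. 160.] [0.524 0.244]
top small_a 0.62 [244. 232.] [0.415 0.27 ]
top small_a 0.47 [280. 200.] [0.533 0.127]
top bottle 0.51 [254. 199.] [0.534 0.214]
top bottle 0.23 [365. 234.] [ 0.397 -0.183]
top bottle_mid 0.57 [252. 199.] [0.537 0.227]
wrist small_a 0.97 [536. 133.] [0.489 0.453]
wrist small_a 0.91 [362. 141.] [0.524 0.121]
wrist small_a 0.85 [450.  72.] [0.403 0.266]
wrist small_a 0.8 [470. 231.] [0.674 0.325]
wrist small_a 0.65 [480. 151.] [0.531 0.327]
wrist bottle 0.91 [450. 155.] [0.531 0.226]
wrist bottle_mid 0.88 [439. 151.] [0.53  0.226]
```

View pics/c9.png

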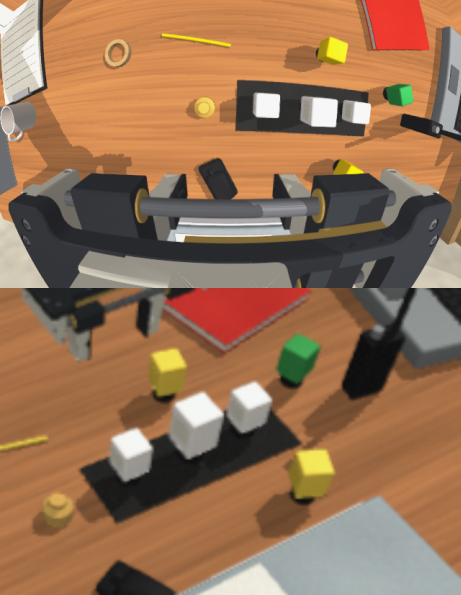

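The three white bottles stand in line and squared up on the mat, and nothing else has moved. The bottle measures (0.530, 0.226) and the small ones (0.524, 0.121) and (0.531, 0.327), all within tolerance.

```bash
python3 -c "
from h import *
print(arm.job_done())"
```

```text
the job is handed in; nothing more can be done
None
```

I laid the bottle on its side and let go of it. I then took it afresh and stood it on its cap on the mat between the two small bottles, and handed the job in at about 30.5 s of the 72 s.

**Position:** the last wrist look put the bottle at (0.530, 0.226) and the small bottles at (0.524, 0.121) and (0.531, 0.327). That is about 2–3 mm off their line, 105 mm from one and 101 mm from the other (the limit is 110 mm).

**Standing and squareness:** in the final wrist and scene pictures all three white bottles stand upright in line. They look squared up, but I judged that by eye and did not measure the final angle. The arm is clear of everything, and no other thing appears to have moved.

**What disagreed:**
- The first attempt to lay the bottle down, leaning back towards the robot, came near a wrist singularity and the hand drifted about 75 mm in free air. I switched to a sideways lean and touched nothing.
- The final scene-camera estimates scatter by up to 20 mm, worst for the bottle's middle and one small bottle. I trusted the closer wrist view, which agrees with the top view within about 7 mm where it found the same bottles. One "bottle" reading from the top camera was 12 mm off.

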